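Restart the dough sheeter at its button station

TASK

The bakery's dough sheeter has tripped and must be restarted at its three-button station on the bench: press the blue reset button fully down and let it come back up, then press the green start button fully down and let it come back up. Do not press the red stop button, and leave the steel flour shaker beside the station standing where it is.

Things in the scene. Friction and masses are not known exactly. Their poses are not given: they have to be found in the camera images.
- reset_top (a point): Centre of the top face of the BLUE reset button, a flat round spring cap 40 mm across in a black collar 56 mm across. Cap top 84 mm above the bench at rest, 12 mm above the collar; the point moves down with the cap. Travel 8 mm to a firm stop; the spring resists with 1.2 N at first, 4 N fully down, and lifts the cap when let go. z is up; the x and y headings mean nothing.
- start_top (a point): Centre of the top face of the GREEN start button; same size, height, travel and spring as the blue one. All three buttons stand in a row along the flat top of one fixed grey steel box, 120 x 290 x 60 mm high; centres 90 mm apart, colours in any order; the row may be turned up to 25 degrees from the left-right line. z is up.
- stop_top (a point): Centre of the top face of the RED stop button in the same row; same size, height, travel and spring as the blue one; it must not be pressed. z is up.
- shaker_center (a point): Middle (59 mm above its foot) of the upright steel flour shaker, a closed loose can 68 mm across and 118 mm high with a domed top, on the bench beyond the station as the robot sees it, at least 110 mm from every button's centre. z points to its top. To be left alone.
There are look-alikes about, which are no part of the job. What is shaped like the part that bears shaker_center but purple is not meant.

How it is judged:
By the outcome, as a careful person would: the job done as asked, in the order asked, and still so for the second after the job is handed in, with the robot touching nothing.
It also fails if it takes over 32 s, if anything falls off the work surface, if the arm or the gripper's body presses on something with over 40 N, if the wrist force passes 120 N, or if a joint passes its speed limit or range.

ROBOT

A 6-joint arm with a two-finger parallel gripper is mounted at the origin on the work surface. World frame = base frame: x ahead of the robot, y to its left, z up, the work surface at z = 0. Lengths are in m, angles in rad, forces in N, time in s.
With the tool pointing down it reaches from about 0.25 to 0.775 m from the base axis. Payload 4 kg.
Tool frame: the origin (TCP) lies on the centre line of the jaws, within the pads' length; the fingertips stand 8 mm ahead of it and the grasp point (between the pads) lies 11 mm behind it; z points along the fingers, y is the direction in which the jaws open and shut (so a half turn about z gives the same grasp; the last joint's range is limited). The gripper opens to 94 mm and grips with 3 to 60 N. Pads are 16 mm wide; open, the fingers measure 119 mm over their backs; the gripper's body (75 mm by 177 mm) begins 78 mm behind the grasp point.
Start: joints at [1.119, 0.087, 1.371, -0, 1.684, -0.103], TCP at [0.188, 0.517, 0.177] pointing down, gripper open.
Joint ranges: [-3.1, 3.1], [-0.76, 2.03], [0.27, 2.55], [-1.08, 4.22], [0.17, 2.65], [-2.57, 2.57]. Speed limits (rad/s): [2.79, 2.79, 3.14, 3.14, 3.14, 3.14].

INTERFACE

Orientations are given as [roll, pitch, yaw] about the fixed x, y, z axes, in that order (R = Rz(yaw) Ry(pitch) Rx(roll)).
In Python, from bench import robot, cams, close_job gives the robot as it stands.
- The arm moves only by the tool arm_command, never from a script. Its argument "plan" is one flat list of numbers, 7 for each row, row after row: the shift along the tool's x, y, z in cm, then the turn, a rotation vector about the tool's x, y, z in degrees, then the closure, from 0 (fully open) to 1 (shut). A call has 1 to 8 rows; each row shifts and turns the commanded pose from where the row before left it, along the tool's axes as they then stand; what a row does not reach is not made up. A row lasts 1/8 s, in which the tool goes at most 62.5 mm and 10.7 degrees, less where a joint would pass 70% of its speed; a pose out of reach is approached as far as the arm can. A call with a gripper value outside its range is refused whole. The fingers move at their own pace and stop on an object; the grip force is fixed at half the most. Time passes only in rows, so rows that do not move let the fingers close. It gives the time, the measured TCP pose, the force and the opening at its end, in the units of the state.
- robot.get_obs(): the state, without advancing time (a new reading comes with each control period).
- cams.snapshot(name): name is "scene" or "top" or "wrist"; returns a dict with "pixels" (384x512x3 uint8, red, green, blue), "fov_y" (degrees; the focal length in pixels is half the picture's height over the tangent of half this angle, whatever the lens; pixels are square), "cx", "cy" (the principal point, pixels), "k1" (the pictures are not rectified: a ray, as slopes to the right and down, at radius r is drawn at 1 + k1 r^2 times it, then the intrinsics apply), "camera_from_world" (4x4, takes a point from world to camera coordinates); the wrist camera has in their place "tool_from_camera" (4x4, takes a point from camera to tool coordinates, whose origin is the TCP and whose axes are the flange's). Camera axes: x right, y up, looking along -z (the intrinsics and any distortion apply to the point x, -y, -z); pixel columns grow to the right and rows downward; lengths in m; the calibration is good to about 2 mm. A picture is of the moment at which its call begins: read the wrist's pose just before it. There is no depth.
- close_job(): hands the job in, once; it reports no verdict.
The state is a dict: "time": time; "joint_positions": joint angles; "qvel": joint speeds; "joint_torque": joint torques, N m; "tool_pos": TCP position; "ee_rot": TCP orientation; "wrist_force": force on the tool from outside, world axes, zero at the start; "wrist_torque": the same for the moment, N m; "width": finger opening in m.
Only numpy, scipy, OpenCV 4.12 (cv2) and the standard library are available. Lean on these libraries where they do the work, as an engineer would, in place of code of your own. Each camera call takes 0.05 s, during which the arm holds its last target.

## Working session

There is one attempt and no reset: what is moved stays moved. The work goes in short steps, Python scripts to look and compute and a tool call to move; the robot and the scene stay as the last step left them, time stands still between calls to the robot, and variables do not carry over. Pictures are saved under pics/ and viewed, and the job is handed in when it is done.

Besides the shell and the picture viewer there is one more tool, called in YAML: its name, and indented under it one key for each argument. arm_command: Moves the arm, as the interface text tells. Its arguments: {"type":"object","properties":{"plan":{"type":"array","items":{"type":"number"}}},"required":["plan"]}

```bash
mkdir -p pics; python3 - <<'E'
from bench import robot,cams
import cv2,pickle
o=robot.get_obs();print(o)
for n in("scene","top"):
    s=cams.snapshot(n);pickle.dump(s,open(f"pics/{n}.pkl","wb"))
    cv2.imwrite(f"pics/{n}0.png",s["pixels"][:,:,::-1])
    print(n,{k:v for k,v in s.items() if k!="pixels"})
E
```

```text
{'time': 0.0, 'joint_positions': array([ 1.11890615e+00,  8.79442914e-02,  1.37220336e+00, -4.72034864e-05,
        1.68358665e+00, -1.03121235e-01]), 'qvel': array([-2.05971225e-04,  1.64993693e-03, -2.55917647e-05, -4.59383615e-04,
        6.15525556e-04,  1.72891302e-04]), 'joint_torque': array([ 2.04973680e-03, -3.40176022e+01, -3.02435374e+01,  7.21093523e-02,
        3.29212379e-02, -1.58379689e-04]), 'tool_pos': array([0.18773015, 0.5163403 , 0.17583591]), 'ee_rot': array([-3.13945756e+00, -1.73792086e-04,  2.79281827e+00]), 'wrist_force': array([ 0.09210204,  0.00694487, -0.98035833]), 'wrist_torque': array([-0.01377597, -0.00339124, -0.00588406]), 'width': 0.09423568433922729}
scene {'fov_y': 46.78453889451998, 'cx': 257.816110880185, 'cy': 184.7809180588863, 'k1': -0.12911054601591881, 'camera_from_world': array([[-0.83262847,  0.55366285,  0.01368497,  0.48827929],
       [-0.32637452, -0.51048338,  0.79554157,  0.15832002],
       [ 0.44744776,  0.65792414,  0.60574444, -1.25175151],
       [ 0.        ,  0.        ,  0.        ,  1.        ]])}
top {'fov_y': 43.84984092529249, 'cx': 257.4002975171919, 'cy': 192.32882263644842, 'k1': 0.03599534421975444, 'camera_from_world': array([[-0.01137535, -0.99985087,  0.01299383,  0.05194488],
       [ 0.99770093, -0.01048075,  0.06695525, -0.59340344],
       [-0.06680908,  0.0137256 ,  0.99767137, -1.04678213],
       [ 0.        ,  0.        ,  0.        ,  1.        ]])}
```

View pics/scene0.png

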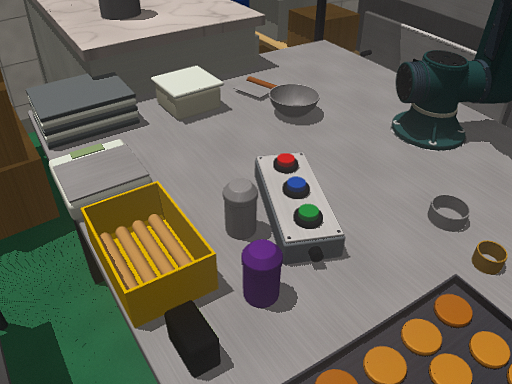

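View pics/top0.png

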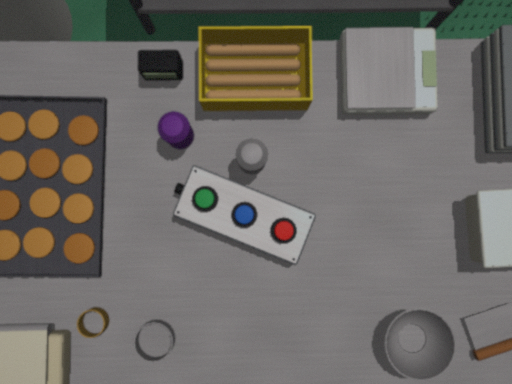

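The scene view shows the red cap at (286,160), blue at (296,184) and green at (308,212). The top view has green at (205,198), blue at (245,214) and red at (284,231). The steel shaker is at top (251,156). The purple can at top (175,130) is the look-alike.

```bash
cat > h.py <<'E'
import numpy as np,cv2
def K(s):
    f=s["pixels"].shape[0]/2/np.tan(np.radians(s["fov_y"]/2))
    return np.array([[f,0,s["cx"]],[0,f,s["cy"]],[0,0,1]])
def ray(s,uv,T=None):
    T=s["camera_from_world"] if T is None else T
    p=cv2.undistortPoints(np.array([[uv]],float),K(s),np.array([s["k1"],0,0,0.]))[0,0]
    # model: drawn=(1+k1 r^2)*ideal == opencv
    R=T[:3,:3];o=-R.T@T[:3,3];d=R.T@np.array([p[0],-p[1],-1]);return o,d
def plane(s,uv,z,T=None):
    o,d=ray(s,uv,T);return o+d*(z-o[2])/d[2]
def meet(a,b):
    A=0;B=0
    for o,d in(a,b):
        d=d/np.linalg.norm(d);P=np.eye(3)-np.outer(d,d);A=A+P;B=B+P@o
    return np.linalg.solve(A,B)
def caps(img,lo=150):
    h=cv2.cvtColor(img,cv2.COLOR_RGB2HSV);out={}
    for c,rs in dict(red=[(0,6),(174,180)],green=[(50,75)],blue=[(105,125)]).items():
        m=sum(cv2.inRange(h,(a,lo,60),(b,255,255)) for a,b in rs).astype(np.uint8)
        n,l,st,ce=cv2.connectedComponentsWithStats(m)
        out[c]=sorted([(int(st[i,4]),ce[i].round(1),st[i,:4]) for i in range(1,n)],key=lambda t:-t[0])[:3]
    return out
E
python3 - <<'E'
from h import *
import pickle
S={n:pickle.load(open(f"pics/{n}.pkl","rb")) for n in("scene","top")}
C={n:caps(S[n]["pixels"]) for n in S}
for n in S:
  for c in C[n]: print(n,c,C[n][c])
crop=cv2.resize(S["top"]["pixels"][130:280,150:350,::-1],None,fx=4,fy=4,interpolation=cv2.INTER_CUBIC);cv2.imwrite("pics/crop.png",crop)
s=S["top"]
print("shaker",plane(s,(251,152),.11)," purple",plane(s,(173,124),.11))
E
```

```text
scene red [(157, array([285. , 158.6]), array([277, 153,  18,  13], dtype=int32)), (4, array([285.5, 165.8]), array([284, 165,   4,   2], dtype=int32))]
scene green [(194, array([308.3, 210.4]), array([299, 205,  20,  12], dtype=int32)), (41, array([ 33.8, 138.6]), array([ 29, 133,  11,  14], dtype=int32)), (13, array([  1.8, 297.2]), array([  0, 295,   5,   6], dtype=int32))]
scene blue [(162, array([296. , 182.2]), array([287, 177,  19,  11], dtype=int32)), (37, array([244.1,   1.5]), array([236,   0,  13,   6], dtype=int32))]
top red [(311, array([283.5, 230.2]), array([274, 221,  20,  20], dtype=int32))]
top green [(273, array([204.1, 198.2]), array([195, 189,  19,  19], dtype=int32))]
top blue [(294, array([243.9, 214.2]), array([235, 205,  19,  19], dtype=int32))]
shaker [0.67112023 0.05890863 0.11      ]  purple [0.73053339 0.21867263 0.11      ]
```

View pics/crop.png

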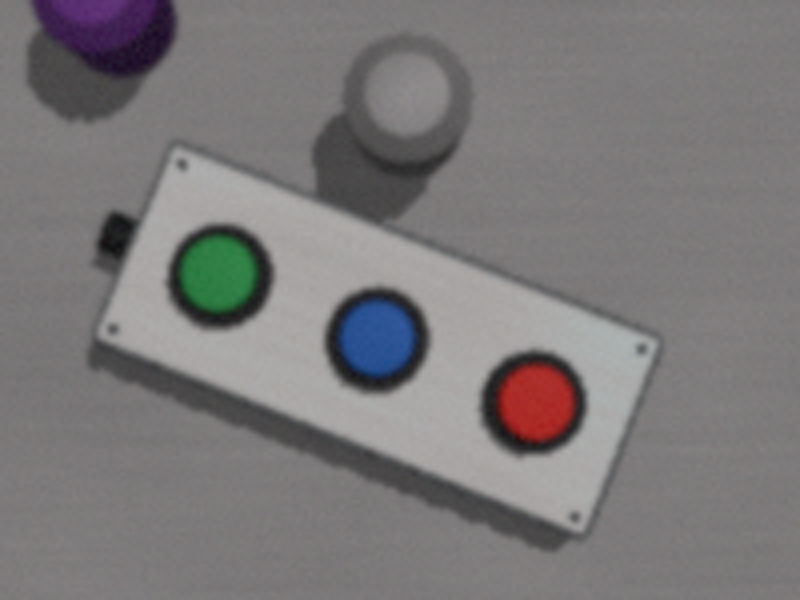

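```bash
cat > st.py <<'E'
from h import *
import pickle,sys
S={n:pickle.load(open(f"pics/{n}.pkl","rb")) for n in("scene","top")}
C={n:caps(S[n]["pixels"],120) for n in S}
P={}
for c in("green","blue","red"):
    a,b=C["scene"][c][0][1],C["top"][c][0][1]
    P[c]=plane(S["top"],b,.084)
    print(c,"top",P[c].round(4),"scene",plane(S["scene"],a,.084).round(4),"meet",meet(ray(S["scene"],a),ray(S["top"],b)).round(4))
print([np.linalg.norm(P["blue"]-P[k]) for k in("green","red")])
from bench import robot
from scipy.spatial.transform import Rotation as Ro
o=robot.get_obs();R=Ro.from_euler("xyz",o["ee_rot"]).as_matrix()
print(o["tool_pos"],o["ee_rot"],R.round(3))
for c in P: print(c,"tool cm",(R.T@(P[c]+[0,0,.03]-o["tool_pos"])*100).round(2))
E
python3 st.py
```

```text
green top [0.5789 0.1579 0.084 ] scene [1.0259 0.1576 0.084 ] meet [0.8037 0.1522 0.0554]
blue top [0.5441 0.0753 0.084 ] scene [0.5499 0.0816 0.084 ] meet [0.5443 0.0753 0.0777]
red top [ 0.5097 -0.0075  0.084 ] scene [0.5171 0.0024 0.084 ] meet [ 0.5094 -0.0079  0.0754]
[np.float64(0.0896231165760726), np.float64(0.0896579814143128)]
[0.18773658 0.51638945 0.17592073] [-3.13963231e+00 -2.04942003e-04  2.79280339e+00] [[-0.94   0.342 -0.001]
 [ 0.342  0.94  -0.002]
 [ 0.    -0.002 -1.   ]]
green tool cm [-49.01 -20.31   6.22]
blue tool cm [-48.56 -29.26   6.24]
red tool cm [-48.17 -38.22   6.26]
```

arm_command:
  plan: [-5, -3, 0, 0, 0, 0, 1, -5, -3, 0, 0, 0, 0, 1, -5, -3, 0, 0, 0, 0, 1, -5, -3, 0, 0, 0, 0, 1, -5, -3, 0, 0, 0, 0, 1, -5, -3, 0, 0, 0, 0, 1, -5, -3, 0, 0, 0, 0, 1, -5, -3, 0, 0, 0, 0, 1]

```text
time: 1.1
tool_pos: [0.4825, 0.153, 0.1766]
ee_rot: [3.142, -0.001, 2.793]
wrist_force: [0.4, 0.7, 0.6]
width: 0.0174
```

```bash
cat > w.py <<'E'
from h import *
from bench import robot,cams
from scipy.spatial.transform import Rotation as Ro
import sys
o=robot.get_obs();s=cams.snapshot("wrist")
R=Ro.from_euler("xyz",o["ee_rot"]).as_matrix();M=np.eye(4);M[:3,:3]=R;M[:3,3]=o["tool_pos"]
T=np.linalg.inv(M@s["tool_from_camera"])
cv2.imwrite(f"pics/{sys.argv[1]}.png",s["pixels"][:,:,::-1])
print(o["time"],o["tool_pos"].round(4),o["ee_rot"].round(3),o["wrist_force"].round(2),o["width"])
print(s["tool_from_camera"].round(3).tolist())
for c,v in caps(s["pixels"],120).items():
    if v:
        p=plane(s,v[0][1],.084,T);print(c,v[0],p.round(4),"tool cm to TCP over it",(R.T@(p-o["tool_pos"])*100).round(2))
E
python3 w.py w1
```

```text
1.1 [0.4825 0.153  0.1766] [ 3.142e+00 -1.000e-03  2.793e+00] [0.39 0.75 0.59] 0.017366219102202658
[[0.0, 0.966, 0.257, 0.075], [1.0, -0.001, 0.001, -0.0], [0.001, 0.257, -0.966, -0.208], [0.0, 0.0, 0.0, 1.0]]
red (1038, array([129.3, 248.4]), array([111, 231,  38,  36], dtype=int32)) [ 0.5077 -0.0023  0.084 ] tool cm to TCP over it [ -7.68 -13.73   9.25]
green (115, array([300.4, 249.4]), array([295, 240,  12,  18], dtype=int32)) [0.573  0.1754 0.084 ] tool cm to TCP over it [-7.74  5.21  9.25]
blue (367, array([201.3, 246.6]), array([191, 235,  22,  23], dtype=int32)) [0.5327 0.0741 0.084 ] tool cm to TCP over it [-7.41 -5.7   9.25]
```

View pics/w1.png

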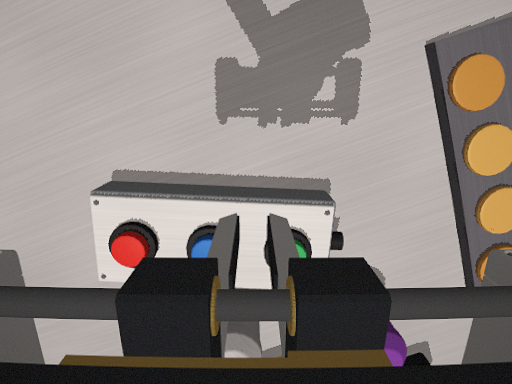

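The wrist picture shows red at (129,248), blue at (202,247) and green at (300,249), the last two partly hidden by the fingers. It agrees with the top view to about 5 mm. I'll move over blue and hover there.

arm_command:
  plan: [-4.2, -2.5, 0, 0, 0, 0, 1, -4.2, -2.5, 0, 0, 0, 0, 1, 0, 0, 3, 0, 0, 0, 1, 0, 0, 3, 0, 0, 0, 1, 0, 0, 0, 0, 0, 0, 1, 0, 0, 0, 0, 0, 0, 1]

```text
time: 1.9
tool_pos: [0.5441, 0.0792, 0.1179]
ee_rot: [3.141, 0.001, 2.793]
wrist_force: [-0.3, -0.5, 0.0]
width: 0.0006
```

```bash
python3 w.py w2; python3 -c "
from bench import cams
import cv2
for n in('scene','top'):
  s=cams.snapshot(n);cv2.imwrite(f'pics/{n}2.png',s['pixels'][:,:,::-1])
  c=s['pixels'][120:280,220:380] if n=='scene' else s['pixels'][140:290,150:350]
  cv2.imwrite(f'pics/{n}2c.png',cv2.resize(c[:,:,::-1],None,fx=3.6,fy=3.6))"
```

```text
1.9 [0.5441 0.0792 0.1179] [3.141e+00 1.000e-03 2.793e+00] [-0.25 -0.49  0.02] 0.0005562249500259841
[[0.0, 0.966, 0.257, 0.075], [1.0, -0.001, 0.001, -0.0], [0.001, 0.257, -0.966, -0.208], [0.0, 0.0, 0.0, 1.0]]
red (1823, array([147. , 192.7]), array([122, 169,  51,  48], dtype=int32)) [ 0.5093 -0.0035  0.084 ] tool cm to TCP over it [ 0.45 -8.96  3.39]
green (1757, array([354.4, 202. ]), array([330, 179,  49,  47], dtype=int32)) [0.5769 0.1589 0.084 ] tool cm to TCP over it [-0.36  8.61  3.4 ]
blue (1592, array([251. , 195.8]), array([228, 174,  47,  47], dtype=int32)) [0.5417 0.0781 0.084 ] tool cm to TCP over it [ 0.19 -0.18  3.39]
```

View pics/w2.png

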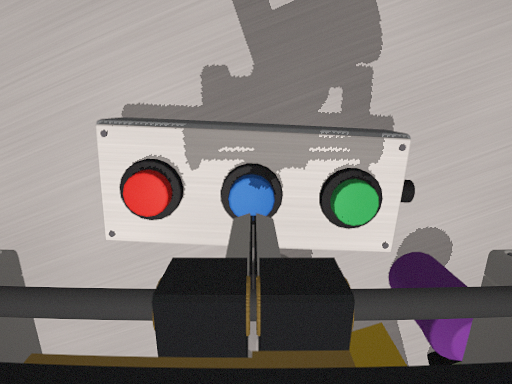

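View pics/scene2c.png

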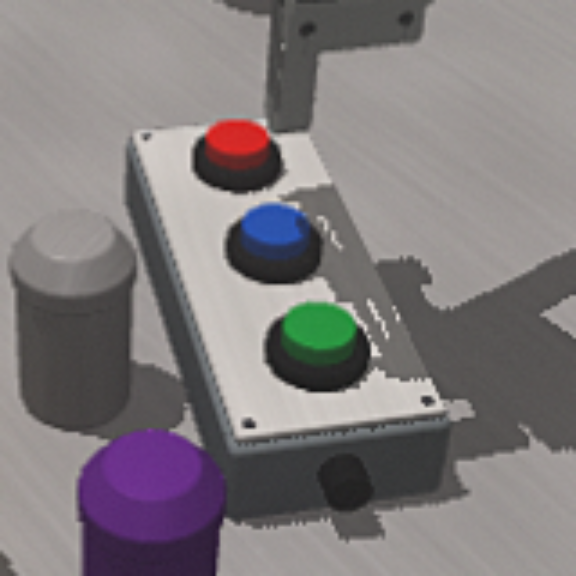

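```bash
python3 - <<'E'
from h import *
from bench import robot,cams
from scipy.spatial.transform import Rotation as Ro
o=robot.get_obs();R=Ro.from_euler("xyz",o["ee_rot"]).as_matrix();M=np.eye(4);M[:3,:3]=R;M[:3,3]=o["tool_pos"]
def proj(s,T,p):
    c=T[:3,:3]@p+T[:3,3];x=np.array([c[0],-c[1]])/-c[2];x=x*(1+s["k1"]*(x@x));k=K(s);return (k[:2,:2]@x+k[:2,2]).round(1)
tip=(M@[0,0,.008,1])[:3];print("tip",tip,o["tool_pos"])
for n in("scene","top","wrist"):
    s=cams.snapshot(n);T=s.get("camera_from_world")
    if T is None:T=np.linalg.inv(M@s["tool_from_camera"])
    print(n,"tip px",proj(s,T,tip),"blue px",proj(s,T,np.array([.544,.078,.084])), "grasp pt 6cm back",proj(s,T,tip+[0,0,.06]))
E
```

```text
tip [0.54474014 0.0792219  0.11087655] [0.54471395 0.07922029 0.11887651]
scene tip px [297.8 170.7] blue px [296.8 181. ] grasp pt 6cm back [299.9 145.3]
top tip px [241.7 213.6] blue px [242.5 214.2] grasp pt 6cm back [241.1 212.9]
wrist tip px [253.2 208. ] blue px [251.5 197.2] grasp pt 6cm back [253.3 242.9]
```

View pics/top2.png

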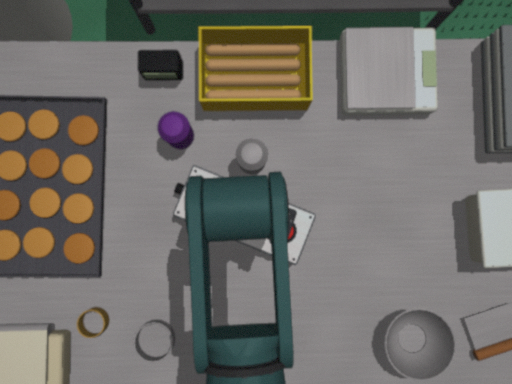

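View pics/scene2.png

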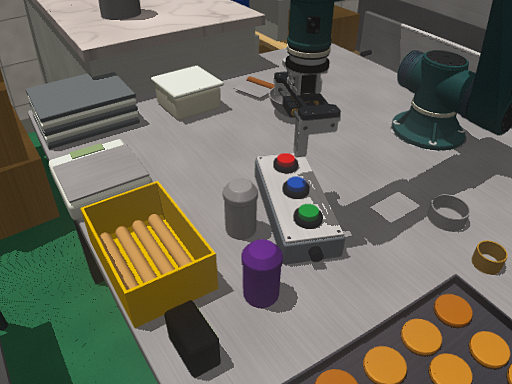

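```bash
python3 - <<'E'
import cv2,numpy as np
a=cv2.imread("pics/w2.png")[150:290,180:330];b=cv2.imread("pics/scene2.png")[90:220,240:360]
a=cv2.resize(a,(400,373),interpolation=cv2.INTER_CUBIC);b=cv2.resize(b,(390,373),interpolation=cv2.INTER_CUBIC)
cv2.imwrite("pics/z.png",np.hstack([a,b]))
E
```

```text
(no output)
```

View pics/z.png

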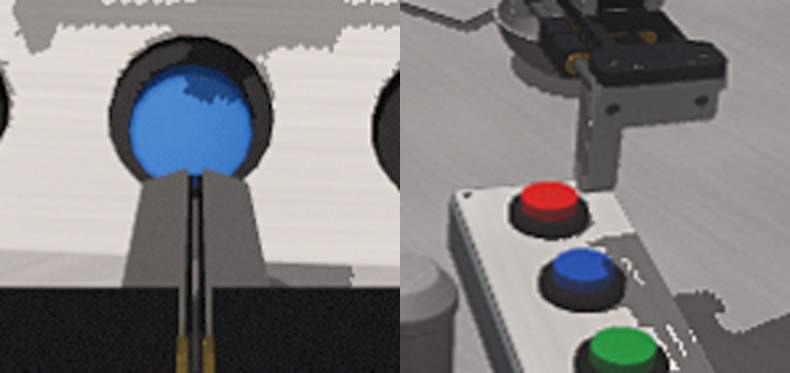

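In this crop the fingertips sit about 30 mm higher than the reported TCP implies: row 157 in the scene view against 171 expected. I'll go down slowly, then check again with force and pictures.

arm_command:
  plan: [0, 0, 1, 0, 0, 0, 1, 0, 0, 0.5, 0, 0, 0, 1, 0, 0, 0, 0, 0, 0, 1, 0, 0, 0, 0, 0, 0, 1]

```text
time: 2.7
tool_pos: [0.5437, 0.0789, 0.1019]
ee_rot: [3.142, -0.0, 2.793]
wrist_force: [-0.4, 0.7, 0.1]
width: 0.0004
```

```bash
cat > v.py <<'E'
import sys
from h import *
from bench import robot,cams
from scipy.spatial.transform import Rotation as Ro
n=sys.argv[1]
o=robot.get_obs();print(o["time"],o["tool_pos"].round(4),o["wrist_force"].round(2))
s=cams.snapshot("scene")["pixels"][:,:,::-1];w=cams.snapshot("wrist")["pixels"][:,:,::-1]
a=cv2.resize(w[120:290,150:360],(460,372),interpolation=cv2.INTER_CUBIC)
b=cv2.resize(s[110:230,250:360],(341,372),interpolation=cv2.INTER_CUBIC)
cv2.imwrite(f"pics/{n}.png",np.hstack([a,b]))
E
python3 v.py v3
```

```text
2.7 [0.5437 0.0789 0.1019] [-0.37  0.7   0.12]
```

View pics/v3.png

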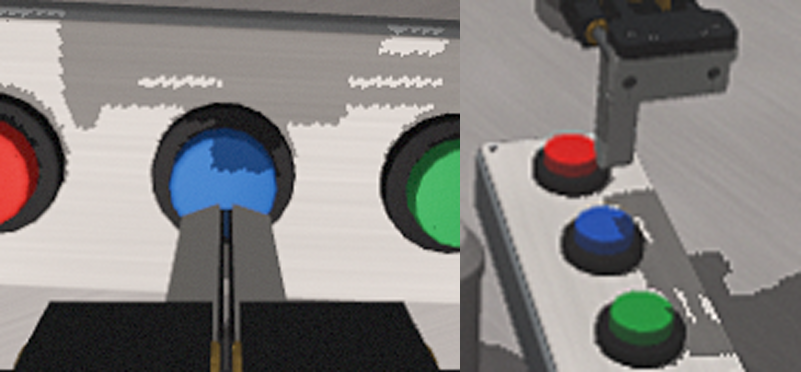

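```bash
python3 - <<'E'
from h import *
from bench import robot,cams
from scipy.spatial.transform import Rotation as Ro
o=robot.get_obs();R=Ro.from_euler("xyz",o["ee_rot"]).as_matrix();M=np.eye(4);M[:3,:3]=R;M[:3,3]=o["tool_pos"]
s=cams.snapshot("scene");w=cams.snapshot("wrist");T=np.linalg.inv(M@w["tool_from_camera"])
p=meet(ray(s,(300,162.6)),ray(w,(251.5,214.5),T));print("tip tri",p, "tool",R.T@(p-o["tool_pos"]))
print("wrist cam",(M@w["tool_from_camera"])[:3,3],w["fov_y"],w["cx"],w["cy"],w["k1"])
for z in(.094,.11,.12,.13):
    print(z,"scene",plane(s,(300,162.6),z),"wrist",plane(w,(251.5,214.5),z,T))
for n,q,t in(("scene",s,None),("wrist",w,T)):
    for c,v in caps(q["pixels"],150).items():print(n,c,v[0][1],plane(q,v[0][1],.084,t).round(4))
E
```

```text
tip tri [0.53824393 0.0788528  0.12695725] tool [ 0.00529476 -0.00199768 -0.02475158]
wrist cam [0.4737212  0.10435397 0.30994268] 65.2792631731586 252.79967172040963 186.1730470245218 -0.04223446608266058
0.094 scene [0.50704011 0.04014617 0.094     ] wrist [0.54848756 0.07588898 0.094     ]
0.11 scene [0.52242826 0.05802062 0.11      ] wrist [0.54294784 0.07799806 0.11      ]
0.12 scene [0.53204585 0.06919215 0.12      ] wrist [0.53948552 0.07931623 0.12      ]
0.13 scene [0.54166344 0.08036368 0.13      ] wrist [0.5360232  0.08063441 0.13      ]
scene red [285.1 159.3] [0.5172 0.0014 0.084 ]
scene green [308.1 210.4] [0.5826 0.163  0.084 ]
scene blue [295.3 182.2] [0.5491 0.0797 0.084 ]
wrist red [140.9 198.1] [ 0.5092 -0.0033  0.084 ]
wrist green [361.3 207.9] [0.5768 0.159  0.084 ]
wrist blue [251.3 198.7] [0.5395 0.079  0.084 ]
```

arm_command:
  plan: [0, 0, 0.5, 0, 0, 0, 1, 0, 0, 0.5, 0, 0, 0, 1, 0, 0, 0.3, 0, 0, 0, 1, 0, 0, 0, 0, 0, 0, 1]

```text
time: 3.4
tool_pos: [0.5434, 0.0789, 0.0884]
ee_rot: [-3.141, -0.001, 2.793]
wrist_force: [0.6, 0.0, -1.2]
width: 0.0006
```

```bash
python3 v.py v4
```

```text
3.4 [0.5434 0.0789 0.0884] [ 0.65  0.03 -1.23]
```

View pics/v4.png

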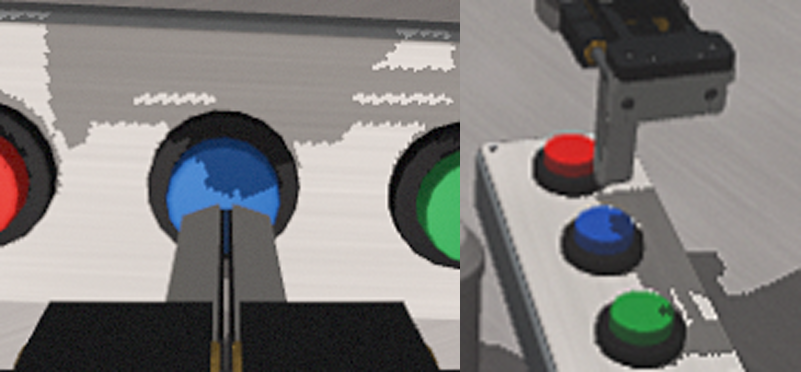

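No contact: the force is within noise and the cap is still up. The tips really are higher than stated, so I'll continue down.

arm_command:
  plan: [0, 0, 0.6, 0, 0, 0, 1, 0, 0, 0.6, 0, 0, 0, 1, 0, 0, 0.6, 0, 0, 0, 1, 0, 0, 0, 0, 0, 0, 1]

```text
time: 4.0
tool_pos: [0.5431, 0.0789, 0.07]
ee_rot: [-3.141, -0.002, 2.793]
wrist_force: [0.6, 0.6, 0.9]
width: 0.0004
```

```bash
python3 v.py v5
```

```text
4.0 [0.5431 0.0789 0.07  ] [0.63 0.58 0.95]
```

View pics/v5.png

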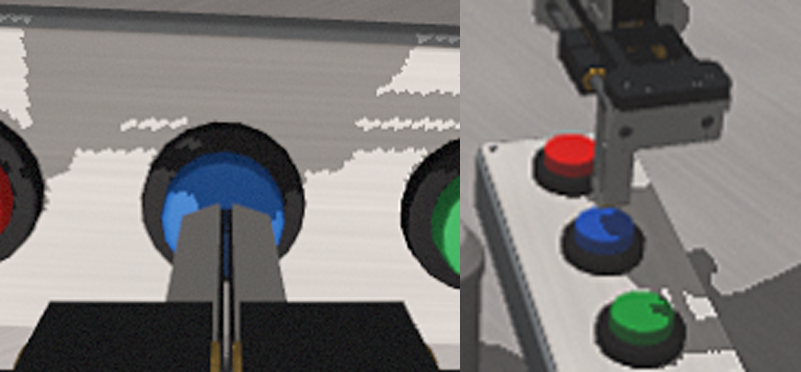

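The tip is now just above the blue cap and centred on it. I'll go down in fine steps.

arm_command:
  plan: [0, 0, 0.5, 0, 0, 0, 1, 0, 0, 0.4, 0, 0, 0, 1, 0, 0, 0, 0, 0, 0, 1]

```text
time: 4.47
tool_pos: [0.5433, 0.0789, 0.0613]
ee_rot: [-3.141, -0.001, 2.793]
wrist_force: [0.4, 0.3, 0.2]
width: 0.0005
```

```bash
python3 v.py v6
```

```text
4.475 [0.5433 0.0789 0.0613] [0.38 0.33 0.15]
```

View pics/v6.png

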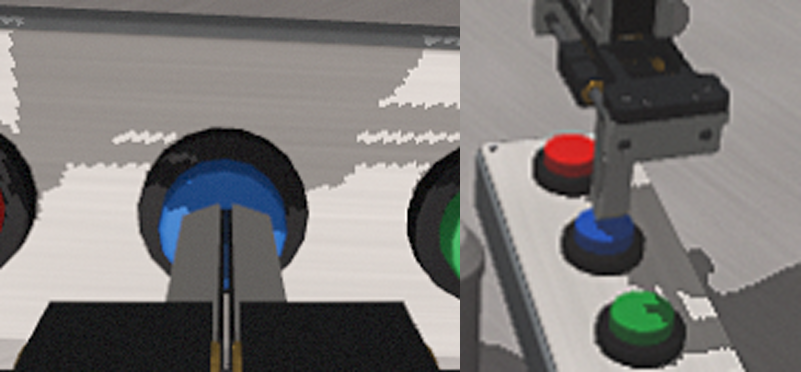

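arm_command:
  plan: [0, 0, 0.2, 0, 0, 0, 1, 0, 0, 0.2, 0, 0, 0, 1, 0, 0, 0, 0, 0, 0, 1]

```text
time: 4.95
tool_pos: [0.5435, 0.079, 0.0577]
ee_rot: [-3.142, -0.001, 2.793]
wrist_force: [-0.6, 0.3, 0.2]
width: 0.0004
```

arm_command:
  plan: [0, 0, 0.2, 0, 0, 0, 1, 0, 0, 0.2, 0, 0, 0, 1, 0, 0, 0, 0, 0, 0, 1]

```text
time: 5.32
tool_pos: [0.5439, 0.079, 0.0541]
ee_rot: [3.141, 0.0, 2.793]
wrist_force: [0.3, 0.2, 1.7]
width: 0.0006
```

```bash
python3 v.py v7
```

```text
5.325 [0.5439 0.079  0.0541] [0.3  0.21 1.68]
```

View pics/v7.png

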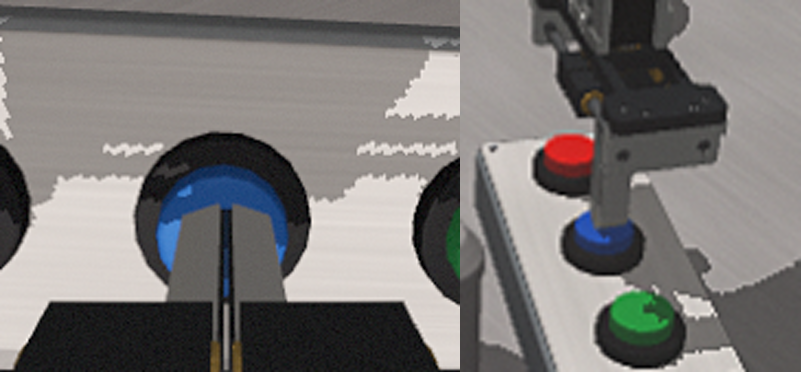

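arm_command:
  plan: [0, 0, 0.2, 0, 0, 0, 1, 0, 0, 0.2, 0, 0, 0, 1, 0, 0, 0, 0, 0, 0, 1]

```text
time: 5.8
tool_pos: [0.5439, 0.079, 0.0501]
ee_rot: [3.141, 0.0, 2.793]
wrist_force: [0.3, 0.4, 2.5]
width: 0.0002
```

arm_command:
  plan: [0, 0, 0.2, 0, 0, 0, 1, 0, 0, 0, 0, 0, 0, 1]

```text
time: 6.05
tool_pos: [0.5439, 0.079, 0.0481]
ee_rot: [3.141, 0.0, 2.793]
wrist_force: [-0.6, -0.0, 3.2]
width: 0.0003
```

arm_command:
  plan: [0, 0, 0.2, 0, 0, 0, 1, 0, 0, 0, 0, 0, 0, 1]

```text
time: 6.3
tool_pos: [0.544, 0.079, 0.0477]
ee_rot: [3.141, 0.001, 2.793]
wrist_force: [-2.7, 0.6, 8.9]
width: 0.0001
```

Firm stop: z stalled at 0.0477 and the force jumped to 8.9 N. I'll nudge slightly further, hold, and lift off.

arm_command:
  plan: [0, 0, 0.1, 0, 0, 0, 1, 0, 0, 0, 0, 0, 0, 1]

```text
time: 6.55
tool_pos: [0.544, 0.079, 0.0475]
ee_rot: [3.141, 0.001, 2.793]
wrist_force: [-4.4, 0.1, 13.8]
width: 0.0004
```

```bash
python3 v.py v8
```

```text
6.55 [0.544  0.079  0.0475] [-4.43  0.12 13.79]
```

arm_command:
  plan: [0, 0, -1, 0, 0, 0, 1, 0, 0, -2, 0, 0, 0, 1, 0, 0, -1, 0, 0, 0, 1, 0, 0, 0, 0, 0, 0, 1]

```text
time: 7.15
tool_pos: [0.544, 0.079, 0.0852]
ee_rot: [3.141, 0.001, 2.793]
wrist_force: [0.8, -0.1, -0.3]
width: 0.0005
```

```bash
python3 v.py v9; python3 w.py w9; python3 -c "
import cv2,numpy as np
cv2.imwrite('pics/v89.png',cv2.resize(np.vstack([cv2.imread('pics/v8.png'),cv2.imread('pics/v9.png')]),(640,596)))"
```

```text
7.15 [0.544  0.079  0.0852] [ 0.79 -0.13 -0.33]
7.25 [0.5432 0.0789 0.084 ] [-3.141e+00 -1.000e-03  2.793e+00] [-0.07  0.25 -0.1 ] 0.00043872442946254813
[[0.0, 0.966, 0.257, 0.075], [1.0, -0.001, 0.001, -0.0], [0.001, 0.257, -0.966, -0.208], [0.0, 0.0, 0.0, 1.0]]
red (2391, array([132.8, 206. ]), array([105, 179,  57,  55], dtype=int32)) [ 0.509  -0.0029  0.084 ] tool cm to TCP over it [ 0.41 -8.86  0.01]
green (2291, array([369.3, 216.5]), array([342, 190,  56,  54], dtype=int32)) [0.5763 0.1585 0.084 ] tool cm to TCP over it [-0.39  8.61 -0.  ]
blue (1459, array([251.2, 204. ]), array([225, 185,  54,  54], dtype=int32)) [0.5372 0.0795 0.084 ] tool cm to TCP over it [ 0.58 -0.15  0.  ]
```

View pics/v89.png

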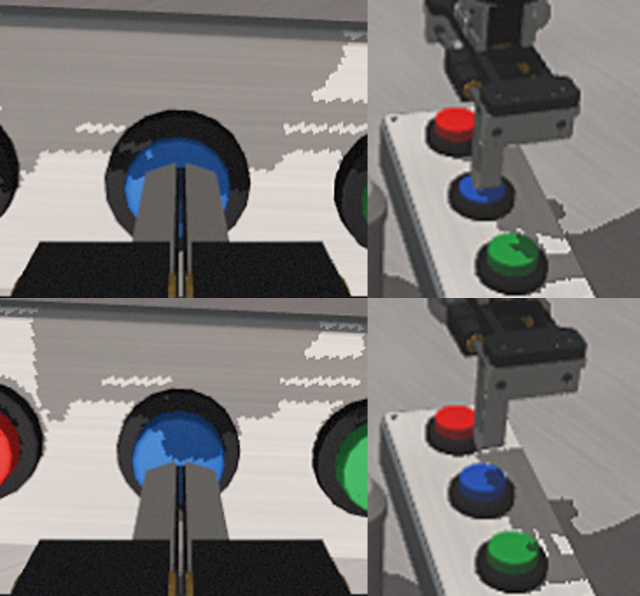

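Top row: blue fully down, sunk into its collar. Bottom row: blue back up. Now over to green.

arm_command:
  plan: [-0.2, 4.4, 0, 0, 0, 0, 1, -0.2, 4.4, 0, 0, 0, 0, 1, 0, 0, 0, 0, 0, 0, 1, 0, 0, 1, 0, 0, 0, 1, 0, 0, 1, 0, 0, 0, 1, 0, 0, 0, 0, 0, 0, 1]

```text
time: 8.05
tool_pos: [0.5761, 0.1591, 0.0631]
ee_rot: [-3.14, -0.003, 2.792]
wrist_force: [0.9, -0.2, 0.6]
width: 0.0003
```

```bash
python3 v.py v10
```

```text
8.05 [0.5761 0.1591 0.0631] [ 0.86 -0.19  0.57]
```

View pics/v10.png

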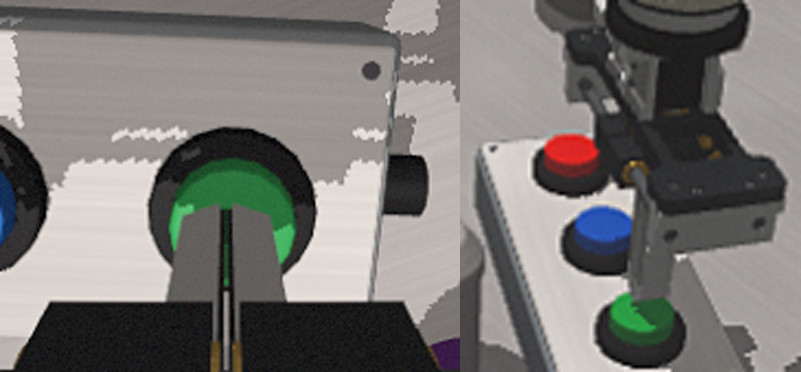

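The tip is over the green cap, about 3 mm off centre, and the shaker is clear.

arm_command:
  plan: [0, 0.2, 0.4, 0, 0, 0, 1, 0, 0, 0.4, 0, 0, 0, 1, 0, 0, 0.2, 0, 0, 0, 1, 0, 0, 0.2, 0, 0, 0, 1, 0, 0, 0, 0, 0, 0, 1]

```text
time: 8.78
tool_pos: [0.5782, 0.1622, 0.0532]
ee_rot: [3.142, -0.0, 2.793]
wrist_force: [-1.6, 0.7, 2.1]
width: 0.0007
```

arm_command:
  plan: [0, 0, 0.2, 0, 0, 0, 1, 0, 0, 0.1, 0, 0, 0, 1, 0, 0, 0, 0, 0, 0, 1]

```text
time: 9.15
tool_pos: [0.5783, 0.1622, 0.0502]
ee_rot: [3.141, 0.0, 2.793]
wrist_force: [-0.7, -0.5, 3.7]
width: 0.0007
```

arm_command:
  plan: [0, 0, 0.2, 0, 0, 0, 1, 0, 0, 0.1, 0, 0, 0, 1, 0, 0, 0, 0, 0, 0, 1]

```text
time: 9.52
tool_pos: [0.5783, 0.1622, 0.0478]
ee_rot: [3.141, 0.0, 2.793]
wrist_force: [-2.3, 0.0, 5.5]
width: 0.0004
```

arm_command:
  plan: [0, 0, 0.2, 0, 0, 0, 1, 0, 0, 0, 0, 0, 0, 1]

```text
time: 9.78
tool_pos: [0.5784, 0.1622, 0.0476]
ee_rot: [3.141, 0.001, 2.793]
wrist_force: [-5.1, -1.2, 11.8]
width: 0.0005
```

Green is at the firm stop: 11.8 N, z stalled at 0.0476. Lifting well clear.

```bash
python3 v.py v11
```

```text
9.775 [0.5784 0.1622 0.0476] [-5.13 -1.22 11.84]
```

arm_command:
  plan: [0, 0, -1, 0, 0, 0, 1, 0, 0, -3, 0, 0, 0, 1, 0, 0, -4, 0, 0, 0, 1, 0, 0, -3, 0, 0, 0, 1, 4, 0, 0, 0, 0, 0, 1, 5, 0, 0, 0, 0, 0, 1, 5, 0, 0, 0, 0, 0, 1, 0, 0, 0, 0, 0, 0, 1]

```text
time: 10.88
tool_pos: [0.4444, 0.211, 0.1547]
ee_rot: [3.141, -0.0, 2.796]
wrist_force: [0.1, -0.7, 0.6]
width: 0.0005
```

```bash
python3 v.py v12; python3 - <<'E'
from bench import robot,cams
import cv2,numpy as np
a,b=[cams.snapshot(n)["pixels"][:,:,::-1] for n in("scene","top")]
cv2.imwrite("pics/end.png",cv2.resize(np.hstack([a,b]),(800,300)))
cv2.imwrite("pics/end2.png",np.hstack([cv2.imread("pics/v11.png")[:,460:],cv2.resize(a[110:230,250:360],(341,372))]))
print(robot.get_obs()["time"],robot.get_obs()["wrist_force"])
E
```

```text
10.875 [0.4444 0.211  0.1547] [ 0.09 -0.72  0.55]
11.075 [-0.29138188  0.2064455   0.5848468 ]
```

View pics/end.png

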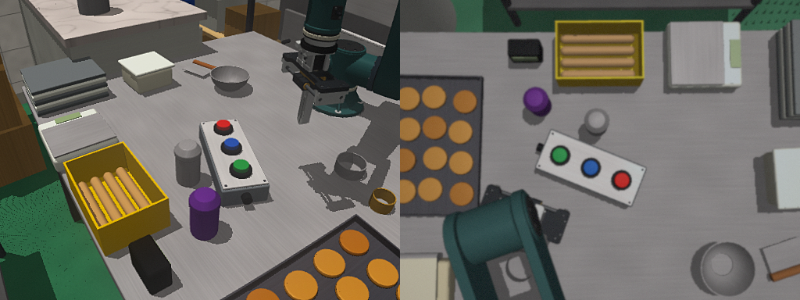

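View pics/end2.png

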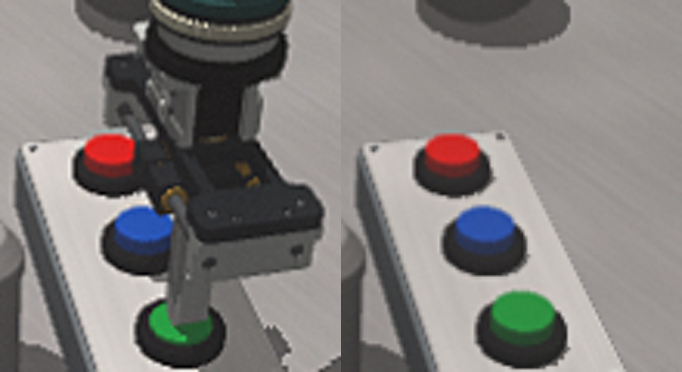

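All three caps are up, both cans are where they were, and the arm is clear.

```bash
python3 -c "
from bench import close_job
print(close_job())"
```

```text
the job is handed in; nothing more can be done
None
```

I pressed the blue reset button fully down and let it come back up, then did the same with the green start button. I backed the arm off and handed the job in at about 11 s of the 32 s allowed.

- **Full presses:** both caps came to a firm stop at TCP z of about 0.0475 m. The force rose to 13.8 N on blue and 11.8 N on green, and pictures show each cap sunk into its collar.
- **Final state:** the last pictures show all three caps up and the robot touching nothing. Red was never touched. The steel shaker and the purple look-alike appear where they were at the start.
- **Disagreement – fingertip height:** the closed fingertips sat about 33 mm higher than the stated 8 mm ahead of the TCP. I saw this in the scene and wrist views, and it was confirmed when nothing touched at the expected height. I went down by picture and force instead.
- **Disagreement – camera positions:** the scene and top cameras differed by 6–10 mm on the button positions. I relied on the top and wrist views.

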